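# Put the ball bearings back in their drawers

### The job

Four ball bearings of different sizes lie on the bench among other parts, and the four drawers they came from stand beside them. Put each bearing away in the drawer that already holds bearings of its own size, lying flat in the empty front compartment; set it down gently, do not drop it in. Leave the hexagon nut and the step pulley where they are.

Things in the scene. Friction and masses are not known exactly. Their poses are not given: they have to be found in the camera images.
- bearing_26: Loose steel ball bearing, the smallest of the four: a flat ring 26 mm across, 10 mm bore, 8 mm thick, with a darker grey shield between its bright outer and inner rings. It lies flat on the bench. Origin: centre of its underside; z is its axis. Take it by its outside, at any yaw.
- bearing_35: Loose steel ball bearing, the second smallest of the four: a flat ring 35 mm across, 15 mm bore, 11 mm thick, with a darker grey shield between its bright outer and inner rings. It lies flat on the bench. Origin: centre of its underside; z is its axis. Take it by its outside, at any yaw.
- bearing_47: Loose steel ball bearing, the second largest of the four: a flat ring 47 mm across, 20 mm bore, 14 mm thick, with a darker grey shield between its bright outer and inner rings. It lies flat on the bench. Origin: centre of its underside; z is its axis. Take it by its outside, at any yaw.
- bearing_62: Loose steel ball bearing, the largest of the four: a flat ring 62 mm across, 30 mm bore, 16 mm thick, with a darker grey shield between its bright outer and inner rings. It lies flat on the bench. Origin: centre of its underside; z is its axis. Take it by its outside, at any yaw.
- drawer_26: Fixed open milky plastic drawer with seven 26 mm bearings in its rear (+x) part. 180 mm (x) by 134 (y) by 42 high, walls and floor 3. Origin: centre of underside; -x is its front with the finger pull, to the robot. A divider, 37 high, stands at x = 13 to 16; the empty front compartment is x = -87 to 13, y = -64 to 64 inside (centre -37, 0), floor at z = 3.
- drawer_35: Fixed open milky plastic drawer with five 35 mm bearings in its rear (+x) part. 180 mm (x) by 134 (y) by 42 high, walls and floor 3. Origin: centre of underside; -x is its front with the finger pull, to the robot. A divider, 37 high, stands at x = 13 to 16; the empty front compartment is x = -87 to 13, y = -64 to 64 inside (centre -37, 0), floor at z = 3.
- drawer_47: Fixed open milky plastic drawer with three 47 mm bearings in its rear (+x) part. 180 mm (x) by 134 (y) by 42 high, walls and floor 3. Origin: centre of underside; -x is its front with the finger pull, to the robot. A divider, 37 high, stands at x = 13 to 16; the empty front compartment is x = -87 to 13, y = -64 to 64 inside (centre -37, 0), floor at z = 3.
- drawer_62: Fixed open milky plastic drawer with two 62 mm bearings in its rear (+x) part. 180 mm (x) by 134 (y) by 42 high, walls and floor 3. Origin: centre of underside; -x is its front with the finger pull, to the robot. A divider, 37 high, stands at x = 13 to 16; the empty front compartment is x = -87 to 13, y = -64 to 64 inside (centre -37, 0), floor at z = 3.
- hex_nut: Loose dark steel hexagon nut, 46 mm across the flats, 53 mm across the corners, 24 mm high, lying flat among the bearings; not to be moved. Origin: centre of its underside.
- step_pulley: Loose aluminium three-step belt pulley, 72 mm across at the bottom, 40 mm at the top step, 44 mm high, standing among the bearings; not to be moved. Origin: centre of its underside.

How it is judged (in metres and radians):
At the end, for the whole second after the job is handed in: Each of the four bearings lies flat (within 0.15 rad, either face up) on the floor of the empty front compartment of the drawer that holds its own size, released and at rest; the hex nut and the step pulley are within 20 mm of where they started (x of bearing_26 in the frame of drawer_26 between -0.083 and 0.009 m and y of bearing_26 in the frame of drawer_26 between -0.06 and 0.06 m and angle between the z axis of bearing_26 and the z axis of drawer_26, either way round below 0.15 rad and linear speed of each of bearing_26, bearing_35, bearing_47, bearing_62 below 0.02 m/s and z of bearing_26 in the frame of drawer_26 between 0 and 0.015 m and x of bearing_35 in the frame of drawer_35 between -0.083 and 0.009 m and y of bearing_35 in the frame of drawer_35 between -0.06 and 0.06 m and angle between the z axis of bearing_35 and the z axis of drawer_35, either way round below 0.15 rad and z of bearing_35 in the frame of drawer_35 between 0 and 0.018 m and x of bearing_47 in the frame of drawer_47 between -0.083 and 0.009 m and y of bearing_47 in the frame of drawer_47 between -0.06 and 0.06 m and angle between the z axis of bearing_47 and the z axis of drawer_47, either way round below 0.15 rad and z of bearing_47 in the frame of drawer_47 between 0 and 0.021 m and x of bearing_62 in the frame of drawer_62 between -0.083 and 0.009 m and y of bearing_62 in the frame of drawer_62 between -0.06 and 0.06 m and angle between the z axis of bearing_62 and the z axis of drawer_62, either way round below 0.15 rad and z of bearing_62 in the frame of drawer_62 between 0 and 0.023 m and distance of each of hex_nut, step_pulley from where it was at the start of the episode below 0.02 m); the robot touches nothing.
It fails at once if a bearing is let go or dropped more than about 35 mm above the bench ((height (world z) of bearing_26 above 0.035 m and contact force between the fingers and bearing_26 below 0.05 N) or (height (world z) of bearing_35 above 0.035 m and contact force between the fingers and bearing_35 below 0.05 N) or (height (world z) of bearing_47 above 0.035 m and contact force between the fingers and bearing_47 below 0.05 N) or (height (world z) of bearing_62 above 0.035 m and contact force between the fingers and bearing_62 below 0.05 N)).
It fails at once if the hex nut is shifted by more than 20 mm (distance of hex_nut from where it was at the start of the episode above 0.02 m).
It fails at once if the step pulley is shifted by more than 20 mm (distance of step_pulley from where it was at the start of the episode above 0.02 m).
It also fails if it takes over 120 s, if anything falls off the work surface, if the arm or the gripper's body presses on something with over 40 N, if the wrist force passes 120 N, or if a joint passes its speed limit or range.

### The arm

A 6-joint arm with a two-finger parallel gripper is mounted at the origin on the work surface. World frame = base frame: x ahead of the robot, y to its left, z up, the work surface at z = 0. Lengths are in mm, angles in rad, forces in N, time in s.
With the tool pointing down it reaches from about 325 to 875 mm from the base axis. Payload 4.4 kg.
Tool frame: the origin (TCP) lies on the centre line of the jaws, within the pads' length; the fingertips stand ahead of it and the grasp point (between the pads) lies 6 mm ahead of it (ctrl.tcp_to_tips is the z of the fingertips in the tool frame, in mm); z points along the fingers, y is the line along which they close (so a half turn about z gives the same grasp; the last joint's range is limited). The gripper opens to 85 mm and grips with 20 to 120 N. Pads are 22 mm wide; open, the fingers measure 114 mm over their backs; the gripper's body (76 mm by 85 mm) begins 54 mm behind the grasp point. The pads swing forward as they close: fully open they stand 13 mm farther back than shut.
Start: joints at [1.014, 0.207, 1.542, -0, 1.393, -0.15], TCP at [227.521, 528.073, 256.282] pointing down, gripper open.
Joint ranges: [-2.73, 2.73], [-0.86, 2.22], [0.23, 2.46], [-1.11, 4.25], [0.08, 2.63], [-2.82, 2.82]. Speed limits (rad/s): [2.79, 2.79, 3.14, 3.14, 3.14, 3.14].

### API

Orientations are given as a 3x3 rotation matrix whose columns are the frame's x, y, z axes.
In Python, from plant import ctrl, sensors, optics gives the robot as it stands. Calls block until the motion is done:
- ctrl.move_ptp(position, orientation): joint-space move of the TCP to a pose.
- ctrl.move_l(position, rot=None, vel=150, threshold=None): straight line of the TCP; rot=None keeps the orientation; vel is the mean speed in mm/s. With threshold (N) it stops when the force on the tool has changed by that much, and returns True; else False.
- ctrl.set_joints(angles): joint-space move.
- ctrl.gripper_to(opening, force=None): finger opening in mm; force is the grip in N (None keeps the last); returns when the fingers have stopped.
- ctrl.hold(seconds).
- ctrl.solve_ik(position, orientation): joint angles nearest the present ones, or None.
- sensors.read_state(): the state.
- optics.grab_frame(name): name is "side" or "top"; returns (picture, depth): 480x640x3 uint8, red, green, blue; 480x640 float32, mm along the optical axis (not along the pixel's ray), 0 where there is no reading.
- optics.camera_params(name): a dict with "mtx" (3x3 intrinsics, pixels), "R" (3x3) and "t" (3): a world point X has camera coordinates R X + t. Camera axes: x right, y down, z forward; pixel columns grow to the right and rows downward; lengths in mm; the calibration is good to about 2 mm. A picture is of the moment at which its call begins. camera_params takes no time and is no camera call.
A pose or a line that the arm cannot do raises ctrl.MotionError and nothing moves.
- ctrl.finish_job(): hands the job in; it is judged then, once.
The state is a dict: "t": time; "q": joint angles; "qvel": joint speeds; "tau": joint torques, N m; "eef_pos": TCP position; "eef_rot": TCP orientation; "force": force on the tool from outside, world axes, zero at the start; "wrist_torque": the same for the moment, N m; "grip_width": finger opening in mm; "grasp_force": force on a finger pad.
Only numpy, scipy, OpenCV 4.12 (cv2) and the standard library are available. Lean on these libraries where they do the work, as an engineer would, in place of code of your own. Each camera call takes 0.05 s, during which the arm holds its last target. There are 200 camera calls.

## Working session

There is one attempt and no reset: what is moved stays moved. The work goes in short steps, each a Python script; the robot and the scene stay as the last script left them, time stands still between calls to the robot, and variables do not carry over. Pictures are saved under pics/ and viewed, at most 14 in all, crops included, and the job is handed in when it is done.

```bash
mkdir -p pics; ls
python3 - <<'E'
from plant import ctrl,sensors,optics
import cv2,numpy as np
for n in("top","side"):
    p,d=optics.grab_frame(n); cv2.imwrite(f"pics/{n}0.png",p[:,:,::-1]); np.save(f"pics/{n}0.npy",d)
    c=optics.camera_params(n); print(n,c["mtx"].tolist(),np.round(c["R"],4).tolist(),c["t"], -c["R"].T@c["t"])
print(ctrl.tcp_to_tips, sensors.read_state()["t"])
E
```

```text
pics
top [[565.9366922066176, 0.0, 320.8558774816708], [0.0, 565.9366922066176, 244.79462098652868], [0.0, 0.0, 1.0]] [[-0.0277, -0.9996, -0.0101], [-0.9912, 0.0287, -0.1294], [0.1296, 0.0065, -0.9915]] [  22.38561099  576.16632716 1086.65691424] [ 430.82032801   -1.21298982 1152.25187135]
side [[543.4285061183165, 0.0, 318.67287809674644], [0.0, 543.4285061183165, 231.75098199104804], [0.0, 0.0, 1.0]] [[-0.977, -0.2129, -0.0095], [-0.1464, 0.7029, -0.6961], [0.1549, -0.6787, -0.7179]] [553.45357837 109.46806885 961.99431218] [407.73582698 693.80181291 772.08660005]
25.0 0.1
```

View pics/top0.png

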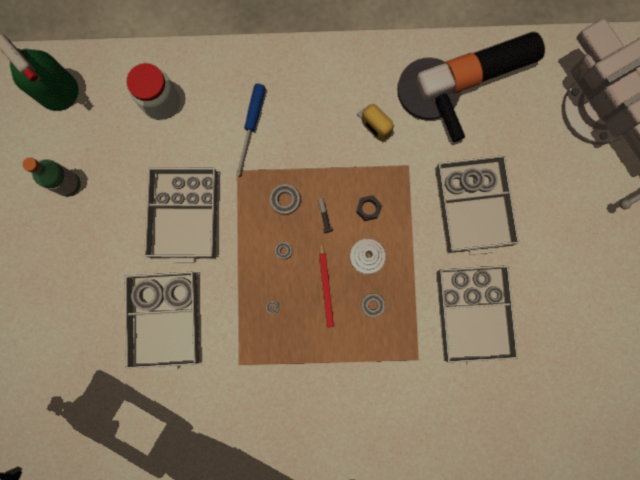

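View pics/side0.png

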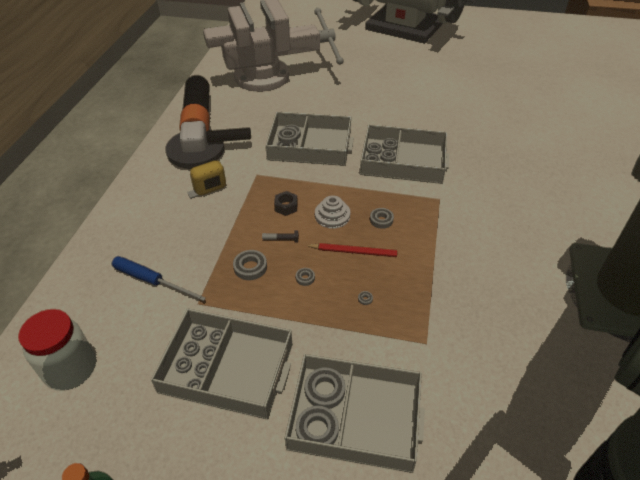

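The top view shows the loose bearings at about (285,199) = 62, (373,305) = 47, (284,251) = 35 and (273,307) = 26. The nut is at (369,207) and the pulley at (367,255). Going by their contents, the drawers are 26 upper left, 62 lower left, 47 upper right and 35 lower right.

```bash
cat > h.py <<'E'
import numpy as np,cv2
from plant import ctrl,sensors,optics
P={n:optics.camera_params(n) for n in("top","side")}
def ray(n,uv,z):
    c=P[n]; o=-c["R"].T@c["t"]; d=c["R"].T@np.linalg.inv(c["mtx"])@np.array([uv[0],uv[1],1.])
    return o+d*(z-o[2])/d[2]
def proj(n,X):
    c=P[n]; p=c["mtx"]@(c["R"]@np.asarray(X,float)+c["t"]); return p[:2]/p[2]
def cloud(n,d):
    c=P[n]; v,u=np.mgrid[:480,:640]; r=np.stack([u,v,np.ones_like(u)],-1)@np.linalg.inv(c["mtx"]).T*d[...,None]
    return (r-c["t"])@c["R"]
E
python3 - <<'E'
from h import *
B={26:((273,307),8),35:((284,251),11),47:((373,305),14),62:((285,199),16),'nut':((369,207),24)}
for n in("top","side"):
    im=cv2.imread(f"pics/{n}0.png"); sat=im[...,2].astype(int)-im[...,0]
    m=(sat<30).astype(np.uint8)
    N,l,st,ce=cv2.connectedComponentsWithStats(m)
    for k,(uv,th) in B.items():
        g=proj(n,ray("top",uv,th/2))
        c=min((i for i in range(1,N) if 30<st[i,4]<3000),key=lambda i:np.linalg.norm(ce[i]-g))
        cn=max(cv2.findContours((l==c).astype(np.uint8),0,2)[0],key=len)[:,0].astype(float)
        w=np.array([ray(n,q,th/2)[:2] for q in cn]); ctr,r=cv2.minEnclosingCircle(w.astype(np.float32))
        M=cv2.moments(cn.astype(np.float32)); cen=(M['m10']/M['m00'],M['m01']/M['m00'])
        print(n,k,np.round(ray(n,cen,th/2)[:2],1),"circ",np.round(ctr,1),"diam",round(2*r,1),st[c])
D={26:(182,212),62:(163,320),47:(477,205),35:(477,313)}
for n in("top","side"):
    d=np.load(f"pics/{n}0.npy"); W=cloud(n,d); z=W[...,2]; ok=d>0
    for k,uv in D.items():
        g=ray("top",uv,20)
        s=ok&(abs(W[...,0]-g[0])<125)&(abs(W[...,1]-g[1])<95)
        rim=W[s&(z>34)&(z<48)]
        rc=cv2.minAreaRect(rim[:,:2].astype(np.float32))
        f=s&(abs(W[...,0]-g[0]+37)<30)&(abs(W[...,1]-g[1])<40)
        print(n,k,len(rim),np.round(rc[0],1),np.round(rc[1],1),round(rc[2],2),"floor z",np.round(np.median(z[f]),1),"zmax",np.round(z[s].max(),1))
    print("mat z",np.median(z[(abs(W[...,0]-ray('top',(300,340),0)[0])<15)&(abs(W[...,1]-ray('top',(300,340),0)[1])<15)]))
print(ctrl.tcp_to_tips)
E
```

```text
top 26 [457.3 107.3] circ [458.1 107.3] diam 24.3 [267 302  12  11  88]
top 35 [571.4  82.8] circ [571.3  82.9] diam 34.1 [276 243  16  16 166]
top 47 [455.9 -94.4] circ [456.3 -94.3] diam 46.1 [362 294  23  23 322]
top 62 [677.3  77.6] circ [677.5  77.7] diam 62.7 [270 185  31  30 534]
top nut [653.5 -93.4] circ [653.1 -93.4] diam 53.4 [357 196  24  25 293]
side 26 [459.2 109. ] circ [460.  108.7] diam 29.0 [358 291  15  14 147]
side 35 [573.6  85. ] circ [573.4  84.7] diam 40.4 [296 268  19  18 249]
side 47 [458.3 -93.7] circ [459.6 -94.3] diam 57.4 [370 208  24  20 369]
side 62 [679.8  80.4] circ [678.8  79.1] diam 72.6 [233 250  34  30 726]
side nut [656.  -91.5] circ [656.2 -92.1] diam 72.5 [275 191  22  25 427]
top 26 795 [635.9 288.3] [135.9 212. ] 88.26 floor z 3.2 zmax 49.5
top 62 849 [454.9 312.6] [213.9 163.9] 0.36 floor z 3.3 zmax 47.8
top 47 862 [ 652.9 -309.2] [181.8 136.5] 4.76 floor z 3.5 zmax 49.5
top 35 827 [ 451.1 -294.7] [216.8 135.4] 1.85 floor z 3.7 zmax 47.4
mat z 1.3185282632525392
side 26 1712 [636.3 289.3] [136.9 217.5] 88.32 floor z 3.2 zmax 45.7
side 62 1736 [455.  318.1] [210.3 154.4] 1.77 floor z 3.3 zmax 46.5
side 47 815 [ 634.5 -309.3] [222.8 142.3] 5.0 floor z 4.0 zmax 46.3
side 35 827 [ 435.7 -293.5] [180.9 143.5] 1.8 floor z 4.2 zmax 45.7
mat z 1.4717838316848286
25.0
```

```bash
python3 - <<'E'
from h import *
D={26:(636,289),62:(455,314),47:(653,-309),35:(451,-295)}
from scipy.spatial import cKDTree
for n in("top","side"):
    d=np.load(f"pics/{n}0.npy"); W=cloud(n,d); z=W[...,2]
    for k,g in D.items():
        for _ in range(3):
            s=(d>0)&(abs(W[...,0]-g[0])<99)&(abs(W[...,1]-g[1])<84)&(z>36)&(z<47)
            r=cv2.minAreaRect(W[s][:,:2].astype(np.float32)); g=r[0]
        print(n,k,s.sum(),np.round(r[0],1),np.round(r[1],1),round(r[2],2))
E
cat > job.py <<'E'
from h import *
S=lambda:sensors.read_state()
def rot(yaw):   # tool down, closing axis along drawer y
    c,s=np.cos(yaw),np.sin(yaw); return np.array([[c,s,0],[s,-c,0],[0,0,-1.]])
def best(p,yaw):
    q0=np.array(S()["q"]); c=[]
    for k in(0,np.pi):
        q=ctrl.solve_ik(p,rot(yaw+k))
        if q is not None: c.append((abs(np.array(q)-q0).max(),k,q))
    print("ik",[(round(a,2),round(b,2)) for a,b,_ in c]); return rot(yaw+min(c,key=lambda t:t[0])[1])
def pick(xy,w,yaw,clear=14,tz=None):
    p=[*xy,110.]; R=best(p,yaw)
    ctrl.gripper_to(min(w+clear,82),60); ctrl.move_ptp(p,R)
    ctrl.move_l([*xy,50.],vel=150)
    hit=False
    if tz is None:
        hit=ctrl.move_l([*xy,8.],vel=25,threshold=4); tz=S()["eef_pos"][2]+3.5
    ctrl.move_l([*xy,tz],vel=60)
    print("touch",hit,"tz",round(tz,1))
    ctrl.gripper_to(max(w-6,0),60); s=S()
    print("grip",round(s["grip_width"],1),round(s["grasp_force"],1),np.round(s["force"],1),s["t"])
    return tz,R
E
```

```text
top 26 654 [651.9 287.9] [135.9 179.9] 88.26
top 62 733 [438.9 325.8] [180.9 136.1] 1.76
top 47 723 [ 652.9 -309.2] [181.8 136.5] 4.76
top 35 727 [ 433.3 -295.2] [181.2 135.4] 1.85
side 26 1358 [653.8 288.9] [136.8 182.5] 88.17
side 62 1493 [440.5 326.6] [181.2 136.5] 1.98
side 47 663 [ 655.  -307.4] [181.4 142.2] 5.1
side 35 704 [ 435.7 -293.5] [180.9 143.4] 1.8
```

```bash
cat >> job.py <<'E'
BR={26:(458.3,108.1),35:(572.4,83.8),47:(457.1,-94.2),62:(678.3,78.6)}
DR={26:(653,288.3,-1.78),62:(439.7,326.2,1.87),47:(654,-309,4.8),35:(434.5,-294.8,1.82)}
E
python3 - <<'E'
from job import *
k=62; x,y,a=DR[k]
pick(BR[k],k,np.radians(a),clear=16)
p,d=optics.grab_frame("side"); cv2.imwrite("pics/s1.png",p[120:420,100:500,::-1])
E
```

```text
ik [(np.float64(1.68), 0), (np.float64(1.46), 3.14)]
touch True tz 18.3
grip 59.9 69.1 [-2.4 -0.5  7.6] 5.0417
```

View pics/s1.png

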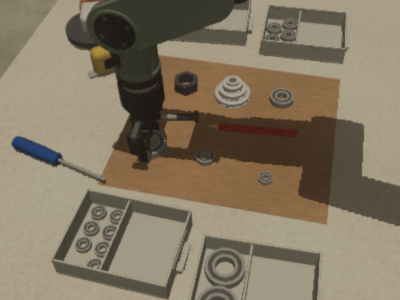

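The gripper holds bearing 62: width 59.9 mm, pad force 69 N, and the picture shows it between the fingers at crop (150,145). Next I lift and place it.

```bash
cat >> job.py <<'E'
def place(k,tz,release=10):
    x,y,a=DR[k]; a=np.radians(a)
    tx,ty=x-37*np.cos(a),y-37*np.sin(a)
    s=S(); p0=s["eef_pos"]
    ctrl.move_l([p0[0],p0[1],tz+20],vel=60)
    s=S(); print("lift",round(s["grip_width"],1),round(s["grasp_force"],1))
    ctrl.move_l([p0[0],p0[1],tz+80],vel=150)
    ctrl.move_l([tx,ty,tz+80],vel=150)
    s=S(); print("carried",round(s["grip_width"],1),round(s["grasp_force"],1))
    ctrl.move_l([tx,ty,tz+15],vel=100)
    h=ctrl.move_l([tx,ty,tz-2],vel=20,threshold=4); s=S()
    print("down",h,"dz",round(s["eef_pos"][2]-tz,1),np.round(s["force"],1),round(s["grasp_force"],1))
    w=s["grip_width"]
    ctrl.gripper_to(min(w+release,84)); ctrl.hold(.2)
    ctrl.move_l([tx,ty,tz+85],vel=120)
    print("t",S()["t"])
E
python3 - <<'E'
from job import *
place(62,18.3)
for n in("top",):
    p,d=optics.grab_frame(n); cv2.imwrite("pics/t2.png",p[:,:,::-1])
E
```

```text
lift 60.1 65.2
carried 60.2 65.1
down True dz 4.8 [ 0.1 -0.1  3.8] 68.5
t 11.4
```

View pics/t2.png

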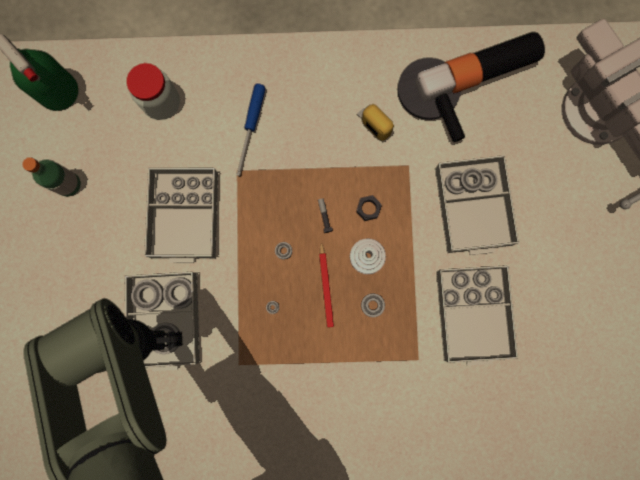

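The 62 is set down; the drawer is partly hidden by the arm, so I'll check it later. Next I pick 26 and check the grip before lifting.

Run:
```python
from job import *
k=26
tz,_=pick(BR[k],k,np.radians(DR[k][2]))
s=S()
if s["grasp_force"]>20 and 22<s["grip_width"]<28: place(k,tz)
p,d=optics.grab_frame("top"); cv2.imwrite("pics/t3.png",cv2.resize(p[140:390,100:420,::-1],None,fx=2,fy=2))
```

```text
ik [(np.float64(2.74), 0), (np.float64(0.46), 3.14)]
touch True tz 27.1
grip 22.3 58.6 [-1.5 -0.4  4.3] 14.9
lift 22.3 58.8
carried 22.1 58.8
down True dz 3.3 [-0.5  0.2  4.1] 59.2
t 20.3917
```

View pics/t3.png

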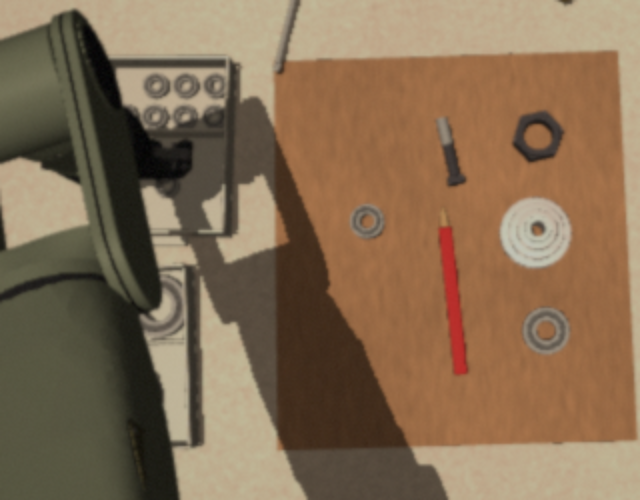

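The 26 ring shows in its drawer at crop (165,185) and is gone from the mat. Next are 35 and 47.

Run:
```python
from job import *
for k in (35,47):
    tz,_=pick(BR[k],k,np.radians(DR[k][2]))
    s=S()
    if s["grasp_force"]>20 and k-5<s["grip_width"]<k+2: place(k,tz)
    else: print("bad grip"); break
    if k==35:
        p,d=optics.grab_frame("top"); cv2.imwrite("pics/t4.png",p[:,:,::-1])
else:
    ctrl.set_joints([1.014,0.207,1.542,0,1.393,-0.15]) if False else ctrl.move_l([480,-150,200],vel=200)
    p,d=optics.grab_frame("top"); cv2.imwrite("pics/t5.png",p[:,:,::-1]); np.save("pics/t5.npy",d)
    p,d=optics.grab_frame("side"); cv2.imwrite("pics/s5.png",p[:,:,::-1]); print(S()["t"])
```

```text
ik [(np.float64(2.76), 0), (np.float64(0.38), 3.14)]
touch True tz 25.7
grip 31.8 59.4 [-1.3 -0.3  2.7] 23.775
lift 32.1 59.5
carried 32.1 59.5
down True dz 3.2 [-0.1  1.   4.6] 60.1
t 30.4583
ik [(np.float64(3.51), 0), (np.float64(0.42), 3.14)]
touch True tz 23.2
grip 44.9 60.9 [-1.4  0.9  5.7] 33.9083
lift 44.6 61.2
carried 44.7 61.3
down True dz 3.4 [0.8 0.  3.6] 61.6
t 39.6
41.0083
```

```bash
ls pics
```

```text
s1.png
s5.png
side0.npy
side0.png
t2.png
t3.png
t4.png
t5.npy
t5.png
top0.npy
top0.png
```

View pics/t5.png

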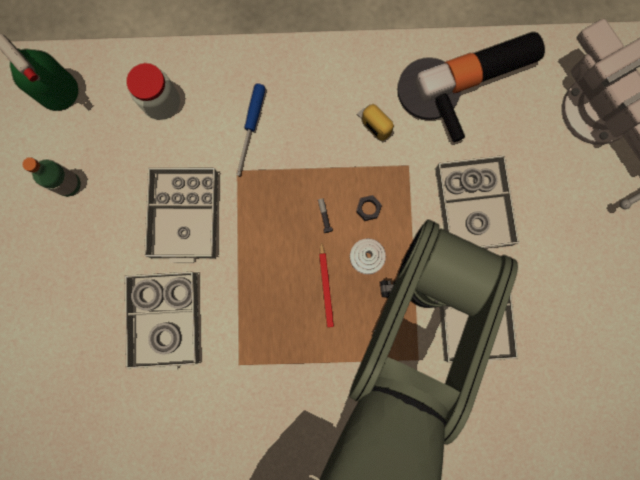

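View pics/s5.png

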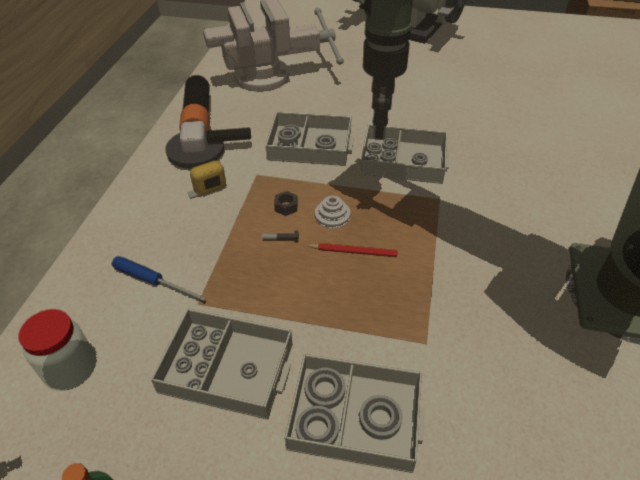

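All four bearings lie flat in the front compartments of their own drawers: in the side view 26 is at (249,370), 62 at (381,416), 47 at (326,142) and 35 at (420,158). The nut and pulley haven't moved and the arm is clear, so I'm handing in.

```bash
python3 -c "
from plant import ctrl
print(ctrl.finish_job())"
```

```text
the job is handed in; nothing more can be done
None
```

I handed the job in at about 41 s on the robot's clock, with all four bearings lying flat in their matching drawers and the nut and pulley unmoved in the last pictures; the hand-in call returned no verdict.

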